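Put the paint jar away in its case

ROBOT

A 6-joint arm with a two-finger parallel gripper is mounted at the origin on the work surface. World frame = base frame: x ahead of the robot, y to its left, z up, the work surface at z = 0. Lengths are in m, angles in rad, forces in N, time in s.
With the tool pointing down it reaches from about 0.375 to 0.925 m from the base axis. Payload 5.7 kg.
Tool frame: the origin (TCP) lies at the very end of the fingers, on their centre line; the grasp point (between the pads) lies 19 mm behind it; z points along the fingers, y is the line along which they close (so a half turn about z gives the same grasp; the last joint's range is limited). The gripper opens to 88 mm and grips with 3 to 60 N. Pads are 20 mm wide; open, the fingers measure 115 mm over their backs; the gripper's body (75 mm by 178 mm) begins 61 mm behind the grasp point.
Start: joints at [1.054, 0.359, 1.51, -0, 1.272, -0.115], TCP at [0.235, 0.552, 0.223] pointing down, gripper open.
Joint ranges: [-2.97, 2.97], [-1.01, 2.36], [0.21, 2.38], [-0.96, 4.11], [0.2, 2.71], [-2.98, 2.98]. Speed limits (rad/s): [2.39, 2.39, 3.14, 3.14, 3.14, 3.14].

INTERFACE

Orientations are given as a rotation vector (axis times angle).
In Python, from workcell import get_state, camera, hand_in, masks_of, place_of gives the robot as it stands.
- The arm moves only by the shell command python3 -m inch 'ROWS' [OPENING] [FORCE]. ROWS is JSON, a list of rows, each an object with "slide": the shift along the world's x, y, z in m, a list of three; "twist": the turn about the world's z in degrees. In form: [{"slide": [x, y, z], "twist": twist}, ...]. A call has 1 to 20 rows; each row shifts and turns the commanded pose from where the row before left it; what a row does not reach is not made up. A row lasts 1/10 s, in which the tool goes at most 50 mm and 8.59 degrees, less where a joint would pass 70% of its speed; a pose out of reach is approached as far as the arm can. A call is refused whole if a number of a shift passes 0.05 or a number of a turn 8.59, either way. A call with a gripper value outside its range is refused whole. OPENING is the closure, from 0 (fully open) to 1 (shut), set as the call begins (- or left out, the last holds). The fingers move at their own pace and stop on an object; FORCE is the grip in N (left out, the last holds). Time passes only in rows, so rows that do not move let the fingers close. It gives the time, the measured TCP pose, the force, the opening and the grip force at its end, in the units of the state.
- get_state(): the state, without advancing time (a new reading comes with each control period).
- camera(name): name is "scene" or "top"; returns a dict with "img" (480x640x3 uint8, red, green, blue), "depth" (480x640 float32, m along the optical axis (not along the pixel's ray), 0 where there is no reading), "mtx" (3x3 intrinsics, pixels), "position" and "orientation" of the camera in the world. Camera axes: x right, y down, z forward; pixel columns grow to the right and rows downward; lengths in m; the calibration is good to about 2 mm. A picture is of the moment at which its call begins.
- hand_in(): hands the job in; it is judged then, once.
Trained networks look in a picture, given as the dict that the camera call returned (one of the last four; its "shot" number tells which), for a name from the list of things; names that differ only in an ending like _2 or _b are one class to them, and where a whole thing is asked for, a point or a joint stands for the part that bears it (a point fixed in the world has none). Each returns a list of dicts, best first, with "confidence" (0 to 1); they miss things now and then, are a little off and sometimes report something else, mostly with a low value. They report only what shows in the picture. A call takes as long as a camera call.
- masks_of(label, picture): "pixels" (480x640 bool, what is visible of it) and "location" ([row, column] in pixels, amid what is visible of it).
- place_of(label, picture): "location" ([row, column] in pixels: a listed point, or the origin of a listed thing).
The state is a dict: "clock": time; "joint_pos": joint angles; "dq": joint speeds; "joint_torque": joint torques, N m; "tool_pos": TCP position; "eef_rot": TCP orientation; "ft_force": force on the tool from outside, world axes, zero at the start; "ft_torque": the same for the moment, N m; "opening": finger opening in m; "grip_force": force on a finger pad.
Only numpy, scipy, OpenCV 4.12 (cv2) and the standard library are available. Lean on these libraries where they do the work, as an engineer would, in place of code of your own. Each camera call takes 0.05 s, during which the arm holds its last target. There are 200 camera calls.

TASK

Put the stray paint jar away: lift the lid of the wooden paint case until it leans back on its stop and let go of it, gently set the jar upright on the floor of the case beside the two jars already in there, then close the lid fully. Do not knock over the stored jars, and leave the other things on the table (flask, bottle, brush pot, mixing cup, work holder) where they stand.

Things in the scene. Friction and masses are not known exactly. Their poses are not given: they have to be found in the camera images.
- case: Wooden paint case, fixed to the table: an open box 150 mm (its x) by 280 mm (its y) by 85 mm high, walls and floor 6 mm thick, shut by its lid at the start. Origin: centre of its underside. Its -x side is the front, roughly towards the robot; the hinge is on top of the +x wall. Two jars stand in its +y end (centres about 98 mm from the middle); the rest of the inside is empty.
- case_free (a point): Middle of the empty part of the case floor: on the floor (6 mm above the underside), 55 mm from the case's middle towards its -y. Axes as the case. Clear floor beside it: about 79 mm to the end wall, 120 mm to the stored jars, 69 mm to the front and back walls.
- lid (a joint): Angle of the lid, rad: 0 closed, 1.57 upright, 1.75 leaning back on its stop. A 150 x 280 x 8 mm wooden board, 0.32 kg with handle, on a damped hinge (0.2 N m per rad/s): let go beyond 1.65 it leans back onto the stop and stays; let go at 1.4 or less it sinks shut by itself in a few seconds.
- lid_handle (a point): Middle of the grip bar of the lid's steel D-handle: round bar 10 mm thick along the case's y, 110 mm clear between its end arms, 40 mm out from the lid's front edge in the plane of the lid (towards the robot when closed, on top when open). 90 mm above the table when closed, 272 mm on the stop. A finger fits between bar and lid; the bar can turn between finger pads. Axes: the lid's.
- lid_hinge (a point): Middle of the hinge line, at the lid's underside, 85.5 mm above the table, 75 mm from the case's middle towards its +x; the lid turns about y. Lid at angle a: from here the bar is at -190 cos a + 4 sin a (mm) along the case's x and 190 sin a + 4 cos a upwards. Axes: the lid's.
- jar: The stray paint jar: round, 50 mm across, 60 mm tall, black lid on reddish paint with a paper band, about 0.12 kg, standing on the table to the left of the case. Origin: centre of its underside, z up.
- stored1: Jar of the same kind and size (50 mm across, 60 mm tall) standing in the case at its +y end, in front of or behind the other one. Reddish paint. Origin: centre of its underside.
- stored2: Second such jar at the +y end of the case, dark brown paint. Origin: centre of its underside.
- flask: Bystander: red drinks flask, 72 mm across, 210 mm tall, standing. Origin: centre of its underside.
- white_bottle: Bystander: white paint bottle, 56 mm across, 150 mm tall, standing. Origin: centre of its underside.
- brush_pot: Bystander: clear tapered pot, 100 mm tall, 86 mm across the rim, full of brushes that reach 230 mm high. Origin: centre of its underside.
- mixing_cup: Bystander: small white open cup, 52 mm across the rim, 45 mm tall. Origin: centre of its underside.
- work_holder: Bystander: round wooden post, 40 mm across, 85 mm tall, with a small carved piece stuck on top, 125 mm high in all. Origin: centre of its underside.

How it is judged:
On the way, in this order (a step that is already met when the one before it is completed fails the run):
1. the lid leans on its stop (beyond 1.68 rad), with the gripper off it (value of joint lid above 1.68 rad and contact force between the fingers and lid below 0.3 N), for 0.3 s.
2. the jar stands upright on the case floor, let go, while the lid is still open on its stop (x of jar in the frame of case between -0.07 and 0.07 m and y of jar in the frame of case between -0.135 and 0.135 m and z of jar in the frame of case between 0 and 0.012 m and angle between jar's own z axis and vertical below 0.15 rad and value of joint lid above 1.6 rad and contact force between the fingers and jar below 0.3 N and linear speed of jar below 0.05 m/s), for 0.2 s.
At the end, for the whole second after the job is handed in: The lid is fully closed (below 0.03 rad) and at rest; the stray jar stands on the floor inside the case, upright within 0.15 rad and at rest; both stored jars still stand (x of jar in the frame of case between -0.07 and 0.07 m and y of jar in the frame of case between -0.135 and 0.135 m and z of jar in the frame of case between 0 and 0.012 m and angle between jar's own z axis and vertical below 0.15 rad and value of joint lid below 0.03 rad and velocity of joint lid below 0.05 rad/s and linear speed of jar below 0.03 m/s and angle between each of stored1, stored2's own z axis and vertical below 0.3 rad); the robot touches nothing.
It fails at once if the jar is dropped or thrown into the case (faster than 0.7 m/s below the rim) (x of jar in the frame of case between -0.07 and 0.07 m and y of jar in the frame of case between -0.135 and 0.135 m and z of jar in the frame of case below 0.07 m and linear speed of jar above 0.7 m/s).
It fails at once if a stored jar is knocked over (tilted more than 0.6 rad) (angle between any of stored1, stored2's own z axis and vertical above 0.6 rad).
It fails at once if the flask, bottle, brush pot, mixing cup or work holder is moved more than 40 mm (distance of any of flask, white_bottle, brush_pot, mixing_cup, work_holder from where it was at the start of the episode above 0.04 m).
It also fails if it takes over 72 s, if anything falls off the work surface, if the arm or the gripper's body presses on something with over 40 N, if the wrist force passes 120 N, or if a joint passes its speed limit or range.

## Working session

There is one attempt and no reset: what is moved stays moved. The work goes in short steps, Python scripts to look and compute and a shell command to move; the robot and the scene stay as the last step left them, time stands still between calls to the robot, and variables do not carry over. Pictures are saved under pics/ and viewed, at most 10 in all, crops included, and the job is handed in when it is done.

```bash
mkdir -p pics; ls; cat > h.py <<'E'
import numpy as np, cv2
from scipy.spatial.transform import Rotation as R
from workcell import get_state, camera, hand_in, masks_of, place_of
def rot(c):
    o=np.array(c["orientation"],float)
    return o if o.shape==(3,3) else (R.from_rotvec(o).as_matrix() if o.size==3 else R.from_quat(o).as_matrix())
def ray(c,rc):
    d=np.linalg.inv(c["mtx"])@[rc[1],rc[0],1.]
    return np.array(c["position"]),rot(c)@d
def at_z(c,rc,z):
    p,d=ray(c,rc); return p+d*(z-p[2])/d[2]
def cloud(c,m):
    v,u=np.nonzero(m&(c["depth"]>0)); 
    d=np.linalg.inv(c["mtx"])@np.array([u,v,np.ones_like(u)])
    return (rot(c)@(d*c["depth"][v,u])).T+c["position"]
def save(c,n): cv2.imwrite(f"pics/{n}.png",c["img"][:,:,::-1])
E
python3 - <<'E'
from h import *
np.set_printoptions(precision=4,suppress=True)
for n in("scene","top"):
    c=camera(n); save(c,n+"0"); print(n,c["position"],c["orientation"])
    for l,z in (("case",0),("lid_handle",.09),("lid_hinge",.0855),("jar",0),("flask",0),("white_bottle",0),("brush_pot",0),("mixing_cup",0),("work_holder",0)):
        for r in place_of(l,c)[:2]:print(l,np.round(r["confidence"],2),np.round(r["location"]),at_z(c,r["location"],z))
        if l in("jar","lid_handle"):
            for r in masks_of(l,c)[:1]:
                q=cloud(c,r["pixels"]);print(" mask",r["confidence"],len(q),np.percentile(q,[2,50,98],axis=0).tolist())
print(get_state())
E
```

```text
pics
scene [ 1.6222 -0.1164  1.2373] [-1.8271 -1.7201  0.6684]
case 0.83 [260. 291.] [ 0.5538 -0.114   0.    ]
lid_handle 0.93 [203. 300.] [ 0.4361 -0.0841  0.09  ]
 mask 0.66 5080 [[0.44164111319393473, -0.2434133091827245, 0.0886881113354126], [0.551376403523133, -0.10801249918017314, 0.09452985746665277], [0.6307052895273142, 0.022632802289690602, 0.10021449287356242]]
lid_hinge 0.76 [256. 287.] [ 0.6142 -0.1219  0.0855]
jar 0.74 [234. 428.] [0.4812 0.2641 0.    ]
 mask 0.96 433 [[0.47184044344856946, 0.24194651653979352, 0.001737798445833203], [0.5029243768746035, 0.2620691622932906, 0.041008074809987693], [0.5161724500840563, 0.28832516946691145, 0.06396994440346002]]
flask 0.72 [310. 470.] [0.7414 0.3182 0.    ]
white_bottle 0.91 [250. 166.] [ 0.5    -0.4427  0.    ]
brush_pot 0.61 [298. 161.] [ 0.6612 -0.4397  0.    ]
mixing_cup 0.66 [221. 199.] [ 0.3965 -0.3619  0.    ]
work_holder 0.94 [298. 422.] [0.6989 0.2081 0.    ]
top [ 0.3832 -0.0727  1.1554] [-2.0963  2.1623 -0.1539]
case 0.97 [246. 352.] [ 0.5464 -0.1096  0.    ]
case 0.4 [198. 357.] [ 0.6472 -0.1227  0.    ]
lid_ha
[... 552 characters left out ...]
4630157803]]
flask 0.8 [167. 143.] [0.7297 0.3286 0.    ]
brush_pot 0.68 [188. 503.] [ 0.6591 -0.4287  0.    ]
mixing_cup 0.78 [309. 475.] [ 0.4099 -0.3524  0.    ]
work_holder 0.85 [183. 203.] [0.6907 0.2007 0.    ]
{'clock': 1.2, 'joint_pos': array([ 1.0539,  0.3588,  1.5104,  0.    ,  1.2725, -0.1151]), 'dq': array([ 0.0023,  0.001 ,  0.0007, -0.0003,  0.0019,  0.0002]), 'joint_torque': array([ -0.0014, -51.5338, -27.112 ,   0.0674,   0.0244,   0.    ]), 'tool_pos': array([0.2346, 0.5522, 0.2226]), 'eef_rot': array([-0.6269, -3.0784,  0.0003]), 'ft_force': array([-0.0144,  0.6447,  0.134 ]), 'ft_torque': array([ 0.0043,  0.0078, -0.0201]), 'grip_force': 0.0, 'opening': 0.0876526946042604}
```

```bash
python3 - <<'E'
from h import *
np.set_printoptions(precision=4,suppress=True)
for n in("scene","top"):
    c=camera(n)
    q=cloud(c,np.ones((480,640),bool))
    lid=q[(abs(q[:,2]-.0935)<.006)&(q[:,0]>.4)&(q[:,0]<.66)&(q[:,1]>-.3)&(q[:,1]<.07)]
    print(n,"z",np.median(lid[:,2]))
    g=np.zeros((400,400),np.uint8); ij=np.round((lid[:,:2]-[.35,-.32])*1000).astype(int); g[ij[:,0],ij[:,1]]=255
    g=cv2.morphologyEx(g,cv2.MORPH_CLOSE,np.ones((7,7)))
    g=cv2.morphologyEx(g,cv2.MORPH_OPEN,np.ones((25,25)))
    cn=max(cv2.findContours(g,0,2)[0],key=cv2.contourArea)
    r=cv2.minAreaRect(cn); print(np.array(r[0])[::-1]/1000+[.35,-.32],r[1],r[2])
    m=masks_of("jar",c)[0]["pixels"]; q=cloud(c,m); q=q[q[:,2]>.052]
    e=cv2.minEnclosingCircle(q[:,:2].astype(np.float32)); print("jar top",e, np.median(q[:,2]), np.median(q[:,:2],0))
E
```

```text
scene z 0.09449046298885166
[ 0.5519 -0.1099] (279.14990234375, 154.278564453125) 8.207216262817383
jar top ((0.4885547161102295, 0.2659376263618469), 0.027201049029827118) 0.060138260654885145 [0.4943 0.2648]
top z 0.09439061556434314
[ 0.5494 -0.11  ] (280.7213439941406, 154.8563690185547) 8.130104064941406
jar top ((0.48766183853149414, 0.26553764939308167), 0.02259443700313568) 0.06009633871153808 [0.487 0.265]
```

View pics/scene0.png

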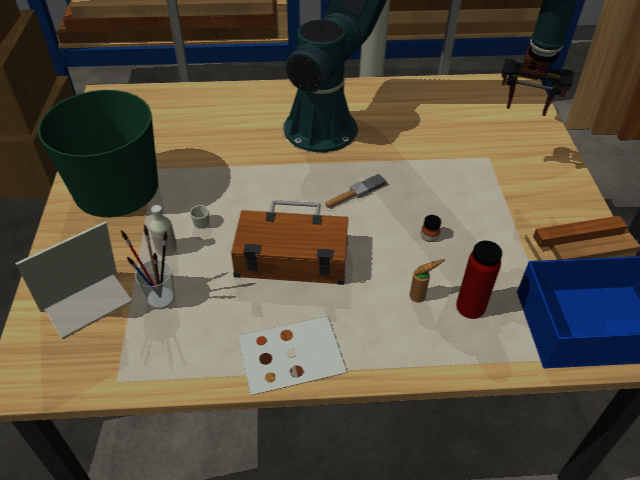

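View pics/top0.png

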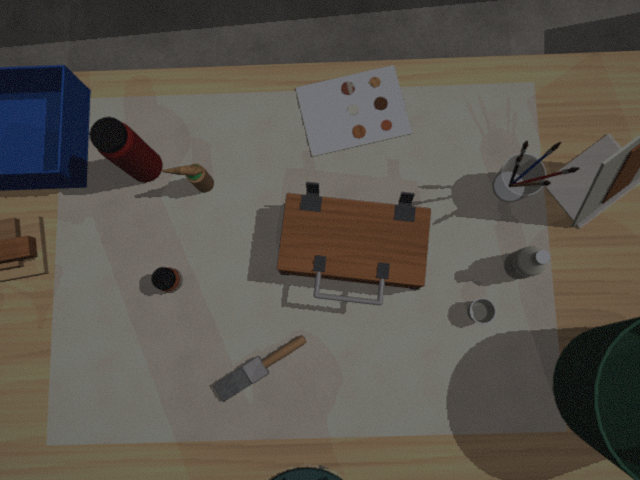

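```bash
python3 - <<'E'
from h import *
np.set_printoptions(precision=4,suppress=True)
C=np.array([.550,-.110]);a=np.radians(-8.2);X=np.array([np.cos(a),np.sin(a)]);Y=np.array([-X[1],X[0]])
for n in("scene","top"):
    c=camera(n); q=cloud(c,np.ones((480,640),bool)); l=np.c_[(q[:,:2]-C)@X,(q[:,:2]-C)@Y,q[:,2]]
    s=l[(l[:,0]>-.135)&(l[:,0]<-.095)&(abs(l[:,1])<.045)&(l[:,2]>.075)&(l[:,2]<.11)]
    print(n,len(s),np.median(s,0),np.polyfit(s[:,1],s[:,0],1))
    s=l[(l[:,0]>-.135)&(l[:,0]<-.09)&(abs(l[:,1])<.09)&(l[:,2]>.075)&(l[:,2]<.11)];print(np.percentile(s[:,1],[1,99]))
E
python3 -m inch '[{"slide":[0.02,-0.035,0],"twist":-5},{"slide":[0.02,-0.035,0],"twist":-5},{"slide":[0.02,-0.035,0],"twist":-5},{"slide":[0.02,-0.035,0],"twist":-5},{"slide":[0.02,-0.035,0],"twist":-5},{"slide":[0.02,-0.035,0],"twist":-5},{"slide":[0.02,-0.035,0],"twist":-5},{"slide":[0.02,-0.035,0],"twist":-5},{"slide":[0.02,-0.035,0],"twist":-5},{"slide":[0.02,-0.035,0],"twist":-5},{"slide":[0,-0.035,0],"twist":-5},{"slide":[0,-0.035,0],"twist":-5},{"slide":[0,-0.035,0],"twist":-5},{"slide":[0,-0.035,0],"twist":-5},{"slide":[0,-0.035,0],"twist":-5},{"slide":[0,-0.035,0],"twist":0},{"slide":[0,-0.035,0],"twist":0},{"slide":[0,-0.035,0],"twist":0},{"slide":[0,0,0],"twist":0},{"slide":[0,0,0],"twist":0}]' 0.66 10
```

```text
scene 129 [-0.1128  0.0003  0.0936] [-0.0132 -0.1132]
[-0.0639  0.0645]
top 256 [-0.1169 -0.0003  0.0941] [-0.     -0.1168]
[-0.0641  0.0641]
clock: 3.5
tool_pos: [0.4346, -0.0782, 0.2227]
eef_rot: [-2.373, -2.058, -0.0]
ft_force: [-0.0, -0.6, -0.4]
opening: 0.0299
grip_force: 0.0
```

```bash
python3 -m inch '[{"slide":[0.0015,-0.0155,-0.02],"twist":0},{"slide":[0,0,-0.03],"twist":0},{"slide":[0,0,-0.03],"twist":0},{"slide":[0,0,-0.025],"twist":0},{"slide":[0,0,-0.02],"twist":0},{"slide":[0,0,-0.02],"twist":0},{"slide":[0,0,-0.007],"twist":0},{"slide":[0,0,0],"twist":0},{"slide":[0,0,0],"twist":0}]' && python3 -m inch '[{"slide":[0,0,0],"twist":0},{"slide":[0,0,0],"twist":0},{"slide":[0,0,0],"twist":0},{"slide":[0,0,0],"twist":0},{"slide":[0,0,0],"twist":0}]' 1 10
python3 - <<'E'
import numpy as np
np.set_printoptions(precision=4,suppress=True)
X=np.array([np.cos(np.radians(-8.2)),np.sin(np.radians(-8.2))])
A=np.linspace(0,1.72,25)
P=np.c_[np.outer(-.19*np.cos(A)+.004*np.sin(A),X),.19*np.sin(A)+.004*np.cos(A)]
print(np.diff(P,axis=0)); print(P[-1]-P[0])
E
```

```text
clock: 4.4
tool_pos: [0.4366, -0.0929, 0.0712]
eef_rot: [2.37, 2.061, 0.001]
ft_force: [-0.1, 0.1, 0.3]
opening: 0.0298
grip_force: 0.0
clock: 4.9
tool_pos: [0.4343, -0.0929, 0.0709]
eef_rot: [-2.369, -2.059, 0.003]
ft_force: [-3.6, 0.3, 5.8]
opening: 0.0094
grip_force: 10.0
[[ 0.0008 -0.0001  0.0136]
 [ 0.0017 -0.0002  0.0135]
 [ 0.0027 -0.0004  0.0133]
 [ 0.0036 -0.0005  0.0131]
 [ 0.0045 -0.0007  0.0128]
 [ 0.0054 -0.0008  0.0125]
 [ 0.0063 -0.0009  0.012 ]
 [ 0.0071 -0.001   0.0115]
 [ 0.0079 -0.0011  0.011 ]
 [ 0.0087 -0.0013  0.0104]
 [ 0.0094 -0.0014  0.0097]
 [ 0.0101 -0.0015  0.009 ]
 [ 0.0107 -0.0015  0.0083]
 [ 0.0113 -0.0016  0.0075]
 [ 0.0118 -0.0017  0.0067]
 [ 0.0122 -0.0018  0.0058]
 [ 0.0126 -0.0018  0.0049]
 [ 0.0129 -0.0019  0.004 ]
 [ 0.0131 -0.0019  0.003 ]
 [ 0.0133 -0.0019  0.0021]
 [ 0.0134 -0.0019  0.0011]
 [ 0.0135 -0.0019  0.0001]
 [ 0.0135 -0.0019 -0.0009]
 [ 0.0134 -0.0019 -0.0018]]
[ 0.2199 -0.0317  0.1833]
```

```bash
python3 -m inch '[{"slide":[-0.002,0,0],"twist":0},{"slide":[0.001,0,0.0135],"twist":0},{"slide":[0.0015,0,0.0135],"twist":0},{"slide":[0.0025,-0.0005,0.0135],"twist":0},{"slide":[0.0035,-0.0005,0.013],"twist":0},{"slide":[0.0045,-0.001,0.013],"twist":0},{"slide":[0.0055,-0.001,0.0125],"twist":0},{"slide":[0.006,-0.001,0.012],"twist":0},{"slide":[0.007,-0.001,0.0115],"twist":0},{"slide":[0.008,-0.001,0.011],"twist":0},{"slide":[0.0085,-0.001,0.0105],"twist":0},{"slide":[0.0095,-0.0015,0.0095],"twist":0},{"slide":[0.01,-0.0015,0.009],"twist":0}]' && python3 -m inch '[{"slide":[0.011,-0.0015,0.0085],"twist":0},{"slide":[0.0115,-0.0015,0.0075],"twist":0},{"slide":[0.012,-0.0015,0.0065],"twist":0},{"slide":[0.012,-0.002,0.006],"twist":0},{"slide":[0.0125,-0.002,0.005],"twist":0},{"slide":[0.013,-0.002,0.004],"twist":0},{"slide":[0.013,-0.002,0.003],"twist":0},{"slide":[0.0135,-0.002,0.002],"twist":0},{"slide":[0.0135,-0.002,0.001],"twist":0},{"slide":[0.0135,-0.002,0],"twist":0},{"slide":[0.0135,-0.002,-0.001],"twist":0},{"slide":[0.0135,-0.002,-0.002],"twist":0},{"slide":[0,0,0],"twist":0},{"slide":[0,0,0],"twist":0}]'
python3 - <<'E'
from h import *
c=camera("scene");save(c,"open1")
E
```

```text
clock: 6.2
tool_pos: [0.4977, -0.1022, 0.2132]
eef_rot: [-2.366, -2.056, 0.007]
ft_force: [-10.3, 2.3, 7.0]
opening: 0.0097
grip_force: 10.0
clock: 7.6
tool_pos: [0.6543, -0.1254, 0.2539]
eef_rot: [2.371, 2.061, 0.002]
ft_force: [-0.5, 2.5, 1.6]
opening: 0.0095
grip_force: 10.0
```

View pics/open1.png

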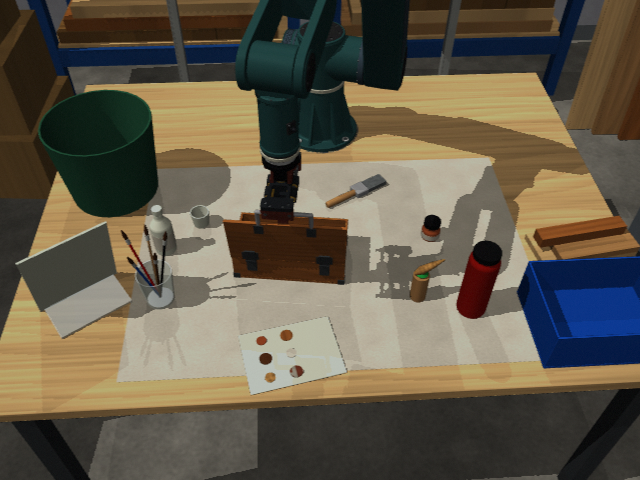

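```bash
python3 -m inch '[{"slide":[0,0,0],"twist":0},{"slide":[0,0,0],"twist":0},{"slide":[0,0,0],"twist":0},{"slide":[0,0,0],"twist":0},{"slide":[0,0,0],"twist":0},{"slide":[0,0,0.03],"twist":0},{"slide":[0,0,0.03],"twist":0},{"slide":[0,0,0.03],"twist":0},{"slide":[-0.03,0.02,0],"twist":6},{"slide":[-0.03,0.04,0],"twist":6},{"slide":[-0.02,0.04,0],"twist":6},{"slide":[-0.02,0.04,0],"twist":6},{"slide":[-0.02,0.04,0],"twist":6},{"slide":[-0.02,0.04,0],"twist":6},{"slide":[-0.02,0.04,0],"twist":6},{"slide":[-0.005,0.04,0],"twist":6},{"slide":[0,0.04,0],"twist":6},{"slide":[0,0.03,0],"twist":6},{"slide":[0,0.02,0],"twist":6},{"slide":[0,0,0],"twist":6}]' 0.5 10 && python3 -m inch '[{"slide":[0,0,-0.01],"twist":6},{"slide":[0,0,-0.01],"twist":6},{"slide":[0,0,-0.01],"twist":6},{"slide":[0,0,0],"twist":0},{"slide":[0,0,0],"twist":0}]' 0
python3 - <<'E'
from h import *
c=camera("top");save(c,"open2")
q=cloud(c,np.ones((480,640),bool)); C=np.array([.550,-.110]);a=np.radians(-8.2);X=np.array([np.cos(a),np.sin(a)]);Y=np.array([-X[1],X[0]])
l=np.c_[(q[:,:2]-C)@X,(q[:,:2]-C)@Y,q[:,2]]
s=l[(abs(l[:,1])<.12)&(l[:,2]>.1)&(l[:,2]<.3)&(l[:,0]>.02)&(l[:,0]<.16)]
print(len(s)); 
s2=s[s[:,2]<.23];print(np.polyfit(s2[:,2],s2[:,0],1)); t=s[s[:,2]>.255];print(np.median(t,0))
for r in place_of("jar",c)+place_of("stored1",c)+place_of("stored2",c):print(r["confidence"],at_z(c,r["location"],0.0))
s=l[(abs(l[:,1])<.135)&(l[:,2]>.05)&(l[:,2]<.08)&(l[:,0]>-.065)&(l[:,0]<.06)];print(len(s),np.percentile(s,[2,50,98],axis=0))
E
```

```text
clock: 9.65
tool_pos: [0.4888, 0.2667, 0.3435]
eef_rot: [-0.696, -3.063, -0.001]
ft_force: [0.6, -1.1, 0.2]
opening: 0.0437
grip_force: 0.0
clock: 10.15
tool_pos: [0.4891, 0.2641, 0.3138]
eef_rot: [-0.224, -3.133, 0.0]
ft_force: [0.6, -0.6, 0.1]
opening: 0.0803
grip_force: 0.0
5418
[0.18184656 0.05756898]
[ 0.10909769 -0.00110721  0.27619593]
0.79 [0.48034476 0.26927541 0.        ]
0.5 [ 0.40712148 -0.35742583  0.        ]
0.88 [ 0.590848   -0.02078233  0.        ]
0.63 [ 0.52972625 -0.00648312  0.        ]
0.22 [ 0.40339467 -0.35494475  0.        ]
0.88 [ 0.590848   -0.02078233  0.        ]
0.63 [ 0.52972625 -0.00648312  0.        ]
0.22 [ 0.40339467 -0.35494475  0.        ]
1079 [[-0.05451746 -0.13448346  0.05234331]
 [-0.00314829  0.09597914  0.06643306]
 [ 0.05116887  0.13387459  0.07657274]]
```

View pics/open2.png

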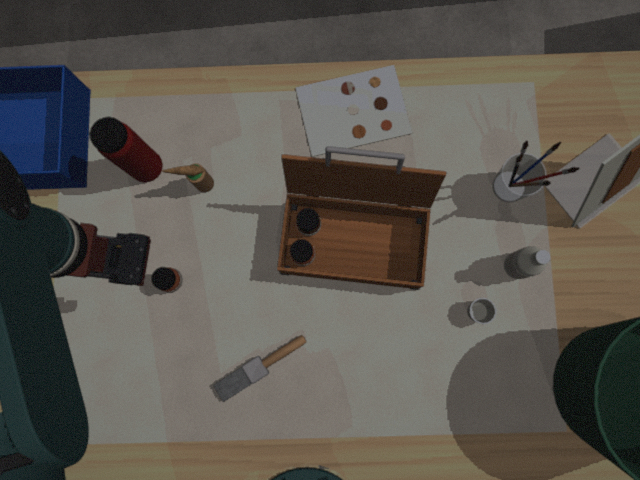

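```bash
python3 -m inch '[{"slide":[0,0,-0.04],"twist":0},{"slide":[0,0,-0.04],"twist":0},{"slide":[0,0,-0.04],"twist":0},{"slide":[0,0,-0.04],"twist":0},{"slide":[0,0,-0.04],"twist":0},{"slide":[-0.001,0.001,-0.02],"twist":0},{"slide":[0,0,-0.02],"twist":0},{"slide":[0,0,-0.02],"twist":0},{"slide":[0,0,-0.02],"twist":0},{"slide":[0,0,-0.01],"twist":0},{"slide":[0,0,0],"twist":0},{"slide":[0,0,0],"twist":0}]' 0 && python3 -m inch '[{"slide":[0,0,0],"twist":0},{"slide":[0,0,0],"twist":0},{"slide":[0,0,0],"twist":0},{"slide":[0,0,0],"twist":0},{"slide":[0,0,0],"twist":0},{"slide":[0,0,0],"twist":0}]' 1 15
```

```text
clock: 11.55
tool_pos: [0.4887, 0.2654, 0.0241]
eef_rot: [0.22, 3.133, 0.0]
ft_force: [-0.2, -0.4, 1.7]
opening: 0.0876
grip_force: 0.0
clock: 12.15
tool_pos: [0.4883, 0.2653, 0.0238]
eef_rot: [0.22, 3.134, 0.0]
ft_force: [-0.1, -0.3, 2.3]
opening: 0.0488
grip_force: 15.0
```

```bash
python3 -m inch '[{"slide":[0,0,0.02],"twist":0},{"slide":[0,0,0.03],"twist":0},{"slide":[0,0,0.04],"twist":0},{"slide":[0,0,0.04],"twist":0},{"slide":[0,0,0.04],"twist":0},{"slide":[0.004,-0.02,0],"twist":0},{"slide":[0.005,-0.035,0],"twist":0},{"slide":[0.005,-0.035,0],"twist":0},{"slide":[0.005,-0.035,0],"twist":0},{"slide":[0.005,-0.035,0],"twist":0},{"slide":[0.005,-0.035,0],"twist":0},{"slide":[0.005,-0.035,0],"twist":0},{"slide":[0.005,-0.035,0],"twist":0},{"slide":[0.005,-0.035,0],"twist":0},{"slide":[0.005,-0.035,0],"twist":0},{"slide":[0.005,-0.035,0],"twist":0},{"slide":[0.005,-0.035,0],"twist":0},{"slide":[0,-0.025,0],"twist":0},{"slide":[0,0,0],"twist":0},{"slide":[0,0,0],"twist":0}]' 1 15
```

```text
clock: 14.15
tool_pos: [0.5465, -0.1647, 0.1931]
eef_rot: [-0.222, -3.132, -0.001]
ft_force: [0.1, 1.0, -1.3]
opening: 0.0488
grip_force: 15.0
```

```bash
python3 -m inch '[{"slide":[-0.004,0,-0.02],"twist":0},{"slide":[0,0,-0.03],"twist":0},{"slide":[0,0,-0.03],"twist":0},{"slide":[0,0,-0.025],"twist":0},{"slide":[0,0,-0.02],"twist":0},{"slide":[0,0,-0.015],"twist":0},{"slide":[0,0,-0.01],"twist":0},{"slide":[0,0,-0.005],"twist":0},{"slide":[0,0,-0.005],"twist":0},{"slide":[0,0,0],"twist":0},{"slide":[0,0,0],"twist":0}]' 1 15 && python3 -m inch '[{"slide":[0,0,-0.001],"twist":0},{"slide":[0,0,-0.001],"twist":0},{"slide":[0,0,0],"twist":0},{"slide":[0,0,0],"twist":0}]'
```

```text
clock: 15.25
tool_pos: [0.5435, -0.1649, 0.0341]
eef_rot: [0.22, 3.133, -0.001]
ft_force: [-0.2, 0.2, -1.5]
opening: 0.0489
grip_force: 15.0
clock: 15.65
tool_pos: [0.5432, -0.1649, 0.0317]
eef_rot: [0.22, 3.134, -0.0]
ft_force: [0.7, 0.2, -1.6]
opening: 0.0491
grip_force: 15.0
```

Still hanging (−1.6 N); lower a little further, then release, wait and lift.

```bash
python3 -m inch '[{"slide":[0,0,-0.001],"twist":0},{"slide":[0,0,-0.001],"twist":0},{"slide":[0,0,0],"twist":0},{"slide":[0,0,0],"twist":0}]' && python3 -m inch '[{"slide":[0,0,0],"twist":0},{"slide":[0,0,0],"twist":0},{"slide":[0,0,0],"twist":0},{"slide":[0,0,0],"twist":0},{"slide":[0,0,0],"twist":0},{"slide":[0,0,0],"twist":0},{"slide":[0,0,0],"twist":0},{"slide":[0,0,0],"twist":0}]' 0 && python3 -m inch '[{"slide":[0,0,0.02],"twist":0},{"slide":[0,0,0.03],"twist":0},{"slide":[0,0,0.04],"twist":0},{"slide":[0,0,0.04],"twist":0},{"slide":[0,0,0.04],"twist":0},{"slide":[0,0,0.04],"twist":0},{"slide":[0,0,0.04],"twist":0},{"slide":[0,0,0.04],"twist":0},{"slide":[-0.03,0.01,0.03],"twist":0},{"slide":[-0.03,0.01,0],"twist":0},{"slide":[-0.03,0,0],"twist":0},{"slide":[0,0,0],"twist":0}]'
python3 - <<'E'
from h import *
c=camera("scene");save(c,"in1")
for r in place_of("jar",c):print(r["confidence"],r["location"],at_z(c,r["location"],0.006))
q=cloud(c,np.ones((480,640),bool)); C=np.array([.550,-.110]);a=np.radians(-8.2);X=np.array([np.cos(a),np.sin(a)]);Y=np.array([-X[1],X[0]])
l=np.c_[(q[:,:2]-C)@X,(q[:,:2]-C)@Y,q[:,2]]
s=l[(abs(l[:,1])<.12)&(l[:,2]>.1)&(l[:,2]<.22)&(l[:,0]>.02)&(l[:,0]<.16)]
print(np.polyfit(s[:,2],s[:,0],1))
E
```

```text
clock: 16.05
tool_pos: [0.5432, -0.1649, 0.0298]
eef_rot: [0.22, 3.134, -0.0]
ft_force: [0.0, 0.4, 2.1]
opening: 0.049
grip_force: 15.0
clock: 16.85
tool_pos: [0.5431, -0.1648, 0.0296]
eef_rot: [-0.22, -3.134, 0.0]
ft_force: [-0.1, 0.9, 1.1]
opening: 0.0878
grip_force: 0.0
clock: 18.05
tool_pos: [0.4499, -0.144, 0.3501]
eef_rot: [-0.22, -3.133, 0.001]
ft_force: [0.4, -0.4, -0.1]
opening: 0.0875
grip_force: 0.0
[0.17816976 0.06722219]
```

```bash
python3 -m inch '[{"slide":[0,0.04,0],"twist":0},{"slide":[0,0.04,0],"twist":0},{"slide":[0,0.04,0],"twist":0},{"slide":[0,0.04,0],"twist":0},{"slide":[0,0.04,0],"twist":0},{"slide":[0,0.04,0],"twist":0},{"slide":[0,0,0],"twist":0}]' 1 && python3 - <<'E'
from h import *
c=camera("top");cv2.imwrite("pics/in2.png",cv2.resize(c["img"][130:310,230:470,::-1],None,fx=3,fy=3))
for r in place_of("jar",c):print(r["confidence"],at_z(c,r["location"],0.006))
m=masks_of("jar",c)
for r in m:
    q=cloud(c,r["pixels"]);print(r["confidence"],np.median(q[q[:,2]>np.percentile(q[:,2],50)],0))
E
```

```text
clock: 18.85
tool_pos: [0.4538, 0.0996, 0.3493]
eef_rot: [-0.212, -3.134, -0.003]
ft_force: [-0.5, -1.5, -0.0]
opening: 0.0353
grip_force: 0.0
0.86 [ 0.53740234 -0.16316485  0.006     ]
0.8 [ 0.54130359 -0.1661224   0.06763888]
```

View pics/in2.png

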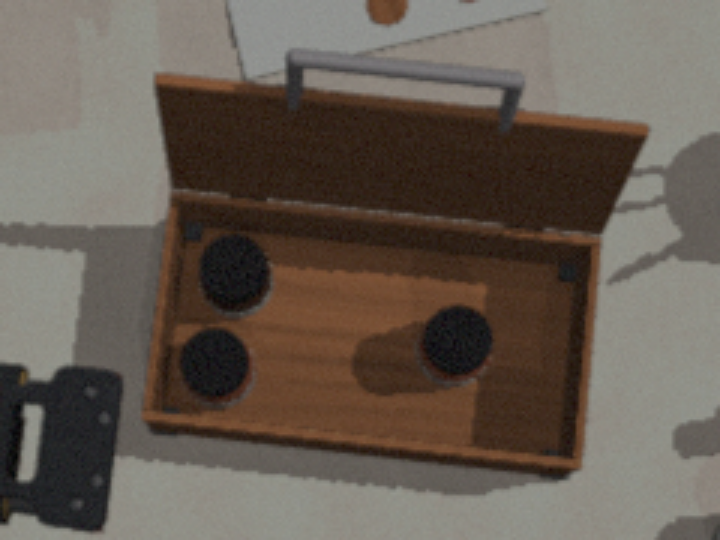

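```bash
python3 -m inch '[{"slide":[0.031,-0.029,0.005],"twist":0},{"slide":[0.031,-0.029,0.005],"twist":0},{"slide":[0.031,-0.029,0],"twist":0},{"slide":[0.031,-0.029,0],"twist":0},{"slide":[0.031,-0.029,0],"twist":0},{"slide":[0.031,-0.029,0],"twist":0},{"slide":[0.031,-0.029,0],"twist":0},{"slide":[0.03,-0.029,0],"twist":0},{"slide":[0,0,0],"twist":0},{"slide":[0,0,0],"twist":0},{"slide":[0,0,0],"twist":0}]' 1 10
```

```text
clock: 20.1
tool_pos: [0.6993, -0.1372, 0.3595]
eef_rot: [-0.221, -3.133, -0.001]
ft_force: [0.4, 0.4, -0.0]
opening: 0.0005
grip_force: 0.0
```

```bash
python3 -m inch '[{"slide":[0,0,-0.03],"twist":0},{"slide":[0,0,-0.03],"twist":0},{"slide":[0,0,-0.03],"twist":0},{"slide":[0,0,-0.011],"twist":0},{"slide":[0,0,0],"twist":0},{"slide":[0,0,0],"twist":0}]' && python3 -m inch '[{"slide":[-0.01,0.0015,0],"twist":0},{"slide":[-0.01,0.0015,0],"twist":0},{"slide":[-0.01,0.0015,0],"twist":0},{"slide":[-0.01,0.0015,0],"twist":0},{"slide":[-0.01,0.0015,0],"twist":0},{"slide":[-0.01,0.0015,0],"twist":0},{"slide":[-0.01,0.0015,0],"twist":0},{"slide":[-0.01,0.0015,0],"twist":0},{"slide":[-0.01,0.0015,0],"twist":0},{"slide":[-0.01,0.0015,0],"twist":0},{"slide":[-0.01,0.0015,0],"twist":0},{"slide":[-0.01,0.0015,0],"twist":0}]' && python3 -m inch '[{"slide":[0,0,0.02],"twist":0},{"slide":[0,0,0.03],"twist":0},{"slide":[0,0,0.04],"twist":0},{"slide":[-0.02,0.04,0.03],"twist":0},{"slide":[-0.02,0.04,0],"twist":0},{"slide":[-0.02,0.04,0],"twist":0},{"slide":[-0.02,0.04,0],"twist":0},{"slide":[-0.02,0.04,0],"twist":0},{"slide":[-0.02,0.04,0],"twist":0},{"slide":[0,0.04,0],"twist":0},{"slide":[0,0.03,0],"twist":0},{"slide":[0,0,0],"twist":0},{"slide":[0,0,0],"twist":0},{"slide":[0,0,0],"twist":0},{"slide":[0,0,0],"twist":0},{"slide":[0,0,0],"twist":0},{"slide":[0,0,0],"twist":0},{"slide":[0,0,0],"twist":0},{"slide":[0,0,0],"twist":0},{"slide":[0,0,0],"twist":0}]' && python3 -m inch '[{"slide":[0,0,0],"twist":0},{"slide":[0,0,0],"twist":0},{"slide":[0,0,0],"twist":0},{"slide":[0,0,0],"twist":0},{"slide":[0,0,0],"twist":0},{"slide":[0,0,0],"twist":0},{"slide":[0,0,0],"twist":0},{"slide":[0,0,0],"twist":0},{"slide":[0,0,0],"twist":0},{"slide":[0,0,0],"twist":0}]'
python3 - <<'E'
from h import *
c=camera("top");save(c,"shut1")
q=cloud(c,np.ones((480,640),bool)); C=np.array([.550,-.110]);a=np.radians(-8.2);X=np.array([np.cos(a),np.sin(a)]);Y=np.array([-X[1],X[0]])
l=np.c_[(q[:,:2]-C)@X,(q[:,:2]-C)@Y,q[:,2]]
s=l[(abs(l[:,1])<.12)&(abs(l[:,0])<.06)];print(np.polyfit(s[:,0],s[:,2],1),np.median(s[:,2]))
E
```

```text
clock: 20.7
tool_pos: [0.7006, -0.1366, 0.2604]
eef_rot: [0.219, 3.132, -0.001]
ft_force: [0.5, -1.0, -0.3]
opening: 0.0007
grip_force: 0.0
clock: 21.9
tool_pos: [0.5793, -0.1187, 0.2586]
eef_rot: [-0.22, -3.134, 0.0]
ft_force: [0.1, -0.1, 0.2]
opening: 0.0004
grip_force: 0.2
clock: 23.9
tool_pos: [0.4616, 0.1883, 0.3765]
eef_rot: [-0.22, -3.134, 0.0]
ft_force: [-0.4, -0.5, 0.6]
opening: 0.0006
grip_force: 0.0
clock: 24.9
tool_pos: [0.4616, 0.1883, 0.3765]
eef_rot: [-0.22, -3.134, 0.0]
ft_force: [0.4, 0.5, -0.3]
opening: 0.0006
grip_force: 0.0
[0.00018017 0.09450338] 0.09447110570227413
```

View pics/shut1.png

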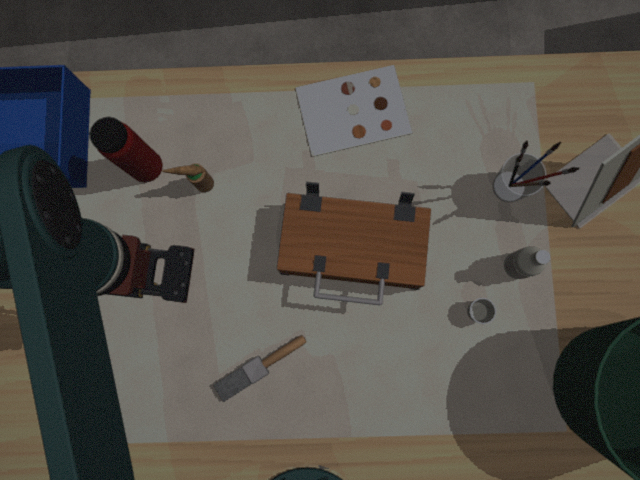

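The lid is flat and shut: its centre is at about (355,243), with slope 0 and its top at 94.5 mm, as at the start. The bystanders haven't moved and the arm is clear of everything.

```bash
python3 -m inch '[{"slide":[0,0,0],"twist":0},{"slide":[0,0,0],"twist":0},{"slide":[0,0,0],"twist":0},{"slide":[0,0,0],"twist":0},{"slide":[0,0,0],"twist":0}]' >/dev/null; python3 -c "from h import *; print(hand_in())"
```

```text
the job is handed in; nothing more can be done
None
```

The stray jar is upright on the floor of the case beside the two stored jars, the lid is fully closed, nothing else on the table was moved, and the job is handed in at about 25 s; the hand-in returned no verdict.

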